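Close the dust extractor's filter box

TASK

With the wooden block, not the fingers, wipe the three wood chips off the filter face of the green filter box onto the bench, then set the block down on the bench. Turn the red quarter-turn fastener until it lines up with the slot of the steel cover, then lift the cover onto the box by its handle so that the fastener comes up through the slot and the pin through the round hole. Finish while holding the handle, pressing the cover firmly and level against the box so that its seal is squeezed well over half-way (a mate then locks the fastener); leave masking tape, tape measure and glue bottle alone.

Things in the scene. Friction and masses are not known exactly. Their poses are not given: they have to be found in the camera images.
- filter_box: Green steel filter box, 212 x 130 mm (x, y), fixed to the bench. Origin: centre of its underside; x axis along its length, from the fastener's end (-x) to the pin's end (+x, hose spigot sticks out 24 mm); z up. A foot flange 4 mm high sticks out 13 mm on both long sides. Fastener at x = -85 mm, pin at x = +80 mm, both y = 0. Also on the bench: a solid timber beam 118 mm high, lying diagonally.
- face_centre (a point): Middle of the flat filter face on top of the box, 85 mm above the bench at rest: 208 x 126 mm (box's x, y), a perforated aluminium guard framed by a black rubber seal, all in one plane. Axes as the box's.
- seal (a joint): How far (m) the whole filter face is pressed down: 0 at rest, 0.005 fully squeezed (hard stop). It gives about 1 mm for every 3 N (15 N fully down), stays level and springs back; the cover's weight alone squeezes it by about 1 mm.
- fastener (a joint): Turn (rad) of the red quarter-turn fastener about the vertical, positive anticlockwise from above: 0 when its wing lies along the box's y axis, in line with the slot of a cover on the box (a stop comes 0.03 rad beyond); 1.57 when along the box's x axis. Starts between 1.2 and 1.57, turns stiffly (0.06 N m), stays where it is left.
- fastener_head (a point): Centre of the fastener's red wing head: 28 mm long (point's y), 9 mm wide (point's x, flat sides to grip), 16 mm high; its top is 20 mm above the filter face at rest. Below it a neck of 8 mm diameter, 4 mm high.
- pin (a point): Foot of the fixed round locating pin, on its axis, at the height of the filter face at rest: 10 mm diameter, stands 12 mm above the face, its upper 6 mm tapered to 4 mm diameter.
- cover_handle (a point): Centre of the black bow handle of the loose steel cover (196 x 110 x 6 mm plate, about 0.32 kg, flat on the bench), over the plate's middle, 38 mm above its underside. Site's x axis: along plate and handle, from the slot's end (-x) to the round hole's end (+x); z up. Handle bar 102 mm long, 12 mm wide (y), 14 mm high; 25 mm free under it, between two feet 90 mm apart.
- cover_slot (a point): Centre of the cover's slot, at the plate's underside, 85 mm from the cover's middle: 16 mm (cover's x) by 36 mm (cover's y), right through. The fastener's head passes only when in line with it.
- cover_hole (a point): Centre of the cover's round hole, at the plate's underside, 80 mm from the cover's middle on the other side: 17 mm diameter, for the pin.
- block_centre (a point): Centre of the loose wooden off-cut block: 58 mm (point's x axis) by 120 mm (y) by 45 mm high (z), about 0.17 kg, flat on the bench, between a wooden case (76 mm high, to its left) and a drawer chest (215 mm high, to its right), each over 40 mm clear of the middle of its long sides.
- chip_1_centre (a point): Centre of a loose wood chip, 30 x 12 x 8 mm (x, y, z), lying on the filter face. All chips start with their centres within 45 mm (box's x) and 35 mm (box's y) of the middle of the face.
- chip_2_centre (a point): Centre of a loose wood chip, 24 x 15 x 7 mm, lying on the filter face.
- chip_3_centre (a point): Centre of a loose wood chip, 34 x 10 x 8 mm, lying on the filter face.
- masking_tape: Bystander: roll of masking tape, 92 mm across, 24 mm high, lying on a closed wooden case (76 mm high) to the right of the filter box. Origin: centre of its underside.
- tape_measure: Bystander: yellow tape measure standing on the bench, 61 x 74 x 72 mm high. Origin: centre of its underside.
- glue_bottle: Bystander: white glue bottle with a red nozzle, 54 mm diameter, 173 mm high. Origin: centre of its underside.

How it is judged (in metres and radians):
On the way, in this order (a step that is already met when the one before it is completed fails the run):
1. all three chips are off the filter box while the block is still held (height (world z) of each of chip_1_centre, chip_2_centre, chip_3_centre below 0.06 m and contact force between the fingers and block above 2 N), for 0.2 s.
2. the fastener stands in line with the slot (within 0.15 rad) while the cover is carried by the fingers, off the bench and above the box (value of joint fastener below 0.15 rad and height (world z) of each of cover_slot, cover_hole above 0.09 m and contact force between the fingers and cover above 1 N), for 0.1 s.
At the end, for the whole second after the job is handed in: The fingers hold the cover pressed on the seal (squeezed over 2.5 of 5 mm, over 6 N), level within 0.04 rad, slot round the fastener and hole round the pin (within 7 mm); fastener within 0.15 rad of the slot; all chips off the box, the block on the bench (value of joint seal above 0.0025 m and contact force between cover and seal above 6 N and contact force between the fingers and cover above 1 N and horizontal distance between cover_slot and fastener_head below 0.007 m and horizontal distance between cover_hole and pin below 0.007 m and angle between cover_handle's own z axis and vertical below 0.04 rad and height (world z) of each of cover_slot, cover_hole below 0.085 m and value of joint fastener below 0.15 rad and height (world z) of each of chip_1_centre, chip_2_centre, chip_3_centre below 0.06 m and height (world z) of block_centre between 0 and 0.065 m); the arm keeps its last pose, push and grip.
It fails at once if a chip is touched by the fingers (contact force between the fingers and chip_1 above 1 N or contact force between the fingers and chip_2 above 1 N or contact force between the fingers and chip_3 above 1 N).
It fails at once if a bystander is pushed more than 30 mm (distance of any of masking_tape, tape_measure, glue_bottle from where it was at the start of the episode above 0.03 m).
It also fails if it takes over 72 s, if anything falls off the work surface, if the arm or the gripper's body presses on something with over 40 N, if the wrist force passes 120 N, or if a joint passes its speed limit or range.

ROBOT

A 6-joint arm with a two-finger parallel gripper is mounted at the origin on the work surface; the furniture and walls round the work are solid. World frame = base frame: x ahead of the robot, y to its left, z up, the work surface at z = 0. Lengths are in mm, angles in rad, forces in N, time in s.
With the tool pointing down it reaches from about 275 to 750 mm from the base axis. Payload 10.2 kg.
Tool frame: the origin (TCP) lies at the very end of the fingers, on their centre line; the grasp point (between the pads) lies 19 mm behind it; z points along the fingers, y is the line along which they close (so a half turn about z gives the same grasp; the last joint's range is limited). The gripper opens to 85 mm and grips with 20 to 120 N. Pads are 22 mm wide; open, the fingers measure 114 mm over their backs; the gripper's body (76 mm by 85 mm) begins 54 mm behind the grasp point. The pads swing forward as they close: fully open they stand 13 mm farther back than shut.
Start: joints at [0.944, 0.313, 1.498, -0, 1.331, -0.223], TCP at [206.294, 482.777, 231.294] pointing down, gripper open.
Joint ranges: [-2.94, 2.94], [-0.97, 2.17], [0.19, 2.56], [-1.23, 4.37], [0.02, 3.11], [-2.88, 2.88]. Speed limits (rad/s): [2.39, 2.39, 3.01, 3.14, 3.14, 3.14].

INTERFACE

Orientations are given as a unit quaternion [w, x, y, z].
In Python, from rig import monitor, eyes, job gives the robot as it stands. The module is installed in compiled form; this text tells all that it offers.
- The arm moves only by the tool send_rows, never from a script. Its argument "targets" is one flat list of numbers, 7 for each row, row after row: the turn, a rotation vector about the tool's x, y, z in degrees, then the shift along the tool's x, y, z in units of 60 mm (1.0 is 60 mm), then the opening, from -1 (shut) to 1 (fully open), so that 0 is half open. A call has 1 to 5 rows; each row shifts and turns the commanded pose from where the row before left it, along the tool's axes as they then stand; what a row does not reach is not made up. A row lasts 1/8 s, in which the tool goes at most 62.5 mm and 10.7 degrees, less where a joint would pass 70% of its speed; a pose out of reach is approached as far as the arm can. A call is refused whole if a number of a shift passes 1 or a number of a turn 10.7, either way. A call with a gripper value outside its range is refused whole. The fingers move at their own pace and stop on an object; "newtons" is the grip in N (left out, the last holds). Time passes only in rows, so rows that do not move let the fingers close. It gives the time, the measured TCP pose, the force, the opening and the grip force at its end, in the units of the state.
- monitor.sense(): the state, without advancing time (a new reading comes with each control period).
- eyes.capture(name): name is "side" or "top"; returns a dict with "img" (400x640x3 uint8, red, green, blue), "K" (3x3 intrinsics, pixels), "R" (3x3) and "t" (3): a world point X has camera coordinates R X + t. Camera axes: x right, y down, z forward; pixel columns grow to the right and rows downward; lengths in mm; the calibration is good to about 2 mm. A picture is of the moment at which its call begins. There is no depth.
- job.finish_job(): hands the job in; it is judged then, once.
The state is a dict: "time_s": time; "joints": joint angles; "dq": joint speeds; "tau": joint torques, N m; "eef_pos": TCP position; "ee_rot": TCP orientation; "force": force on the tool from outside, world axes, zero at the start; "wrist_torque": the same for the moment, N m; "grip_width": opening from 0.0 (shut) to 1.0 (fully open); "grip_force": force on a finger pad.
Only numpy, scipy, OpenCV 4.12 (cv2) and the standard library are available. Lean on these libraries where they do the work, as an engineer would, in place of code of your own. Each camera call takes 0.05 s, during which the arm holds its last target. There are 200 camera calls.

## Working session

There is one attempt and no reset: what is moved stays moved. The work goes in short steps, Python scripts to look and compute and a tool call to move; the robot and the scene stay as the last step left them, time stands still between calls to the robot, and variables do not carry over. Pictures are saved under pics/ and viewed, at most 10 in all, crops included, and the job is handed in when it is done.

Besides the shell and the picture viewer there is one more tool, called after "Emit:" as a command line: name --argument value ..., lists and objects as JSON in quotes. send_rows: Moves the arm, as the interface text tells. Its arguments: {"type":"object","properties":{"targets":{"type":"array","items":{"type":"number"}},"newtons":{"type":"number"}},"required":["targets"]}

```bash
mkdir -p pics
python3 - <<'E'
from rig import monitor, eyes, job
import cv2,numpy as np,pickle
s=monitor.sense()
print({k:np.round(v,3).tolist() if not isinstance(v,dict) else v for k,v in s.items()})
for n in("side","top"):
    c=eyes.capture(n); pickle.dump(c,open(n+"0.pkl","wb"))
    cv2.imwrite(f"pics/{n}0.png",c["img"][:,:,::-1])
    print(n,np.round(c["K"],1).tolist(),np.round(c["R"],3).tolist(),np.round(c["t"],1).tolist(), (-c["R"].T@c["t"]).round())
E
```

```text
{'time_s': 0.0, 'joints': [0.944, 0.314, 1.498, 0.0, 1.331, -0.223], 'dq': [-0.0, -0.001, -0.001, 0.001, -0.001, 0.0], 'tau': [-0.0, -41.227, -25.974, -0.0, 0.004, 0.0], 'eef_pos': [206.117, 482.549, 230.684], 'ee_rot': [-0.0, 0.201, 0.98, -0.001], 'force': [-0.082, -0.67, 0.096], 'wrist_torque': [0.001, -0.026, -0.021], 'grip_force': 0.0, 'grip_width': 0.996}
side [[493.7, 0.0, 308.7], [0.0, 493.7, 197.4], [0.0, 0.0, 1.0]] [[-0.994, -0.108, -0.016], [-0.023, 0.355, -0.935], [0.107, -0.929, -0.355]] [498.5, 86.2, 1302.6] [ 359. 1233.  551.]
top [[372.0, 0.0, 325.4], [0.0, 372.0, 209.1], [0.0, 0.0, 1.0]] [[-0.027, -0.999, -0.038], [-0.992, 0.031, -0.123], [0.125, 0.034, -0.992]] [99.3, 507.7, 898.9] [394.  53. 958.]
```

View pics/top0.png

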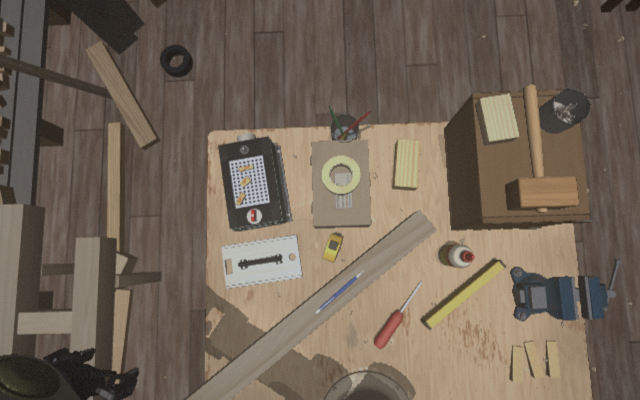

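View pics/side0.png

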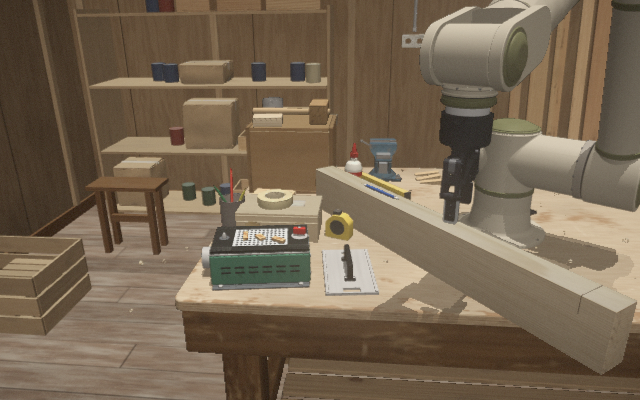

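The top view shows the box around (253,183) with its pin at (244,149) and fastener at (254,216). The cover is at (262,261) with its slot on the left (228,267) and hole at (293,257), and the block is at (406,164) between case and chest. The side view agrees. I'll zoom in for exact pixels.

```bash
cat > h.py <<'E'
import numpy as np,cv2,pickle
from rig import monitor,eyes,job
def ray(c,p,z):
    d=c["R"].T@np.linalg.inv(c["K"])@np.array([p[0],p[1],1.]); o=-c["R"].T@c["t"]
    return o+d*(z-o[2])/d[2]
def proj(c,X):
    q=c["K"]@(c["R"]@np.asarray(X,float)+c["t"]); return q[:2]/q[2]
def tri(c1,p1,c2,p2):
    P=[c["K"]@np.c_[c["R"],c["t"]] for c in(c1,c2)]
    X=cv2.triangulatePoints(P[0],P[1],np.float64(p1).reshape(2,1),np.float64(p2).reshape(2,1)); return (X[:3]/X[3]).ravel()
def crop(c,x0,y0,x1,y1,s,f):
    cv2.imwrite(f,cv2.resize(c["img"][y0:y1,x0:x1,::-1],None,fx=s,fy=s,interpolation=cv2.INTER_CUBIC))
E
python3 - <<'E'
from h import *
t=pickle.load(open("top0.pkl","rb"));s=pickle.load(open("side0.pkl","rb"))
a=cv2.resize(t["img"][125:295,210:310,::-1],None,fx=3.4,fy=3.4,interpolation=cv2.INTER_CUBIC)
b=cv2.resize(s["img"][215:300,190:390,::-1],None,fx=2.2,fy=3.4,interpolation=cv2.INTER_CUBIC)
b=np.vstack([b,cv2.resize(t["img"][130:200,380:480,::-1],(440,289),interpolation=cv2.INTER_CUBIC)])
cv2.imwrite("pics/c0.png",np.hstack([a,b]))
hsv=cv2.cvtColor(t["img"],cv2.COLOR_RGB2HSV)
print(hsv[164,406],hsv[164,425],hsv[262,280],hsv[216,254],hsv[200,215])
def rects(n,m,roi):
    x0,y0,x1,y1=roi; mm=np.zeros_like(m); mm[y0:y1,x0:x1]=m[y0:y1,x0:x1]
    cs,_=cv2.findContours(mm,cv2.RETR_EXTERNAL,cv2.CHAIN_APPROX_NONE)
    c=max(cs,key=cv2.contourArea); r=cv2.minAreaRect(c); print(n,r,cv2.boxPoints(r).round(1).tolist()); return r
I=lambda lo,hi:cv2.inRange(hsv,lo,hi)
r=rects("block",I((18,60,150),(35,160,255)),(385,130,430,195)); P=[ray(t,p,45)[:2].round(1).tolist() for p in cv2.boxPoints(r)]; print(P,ray(t,r[0],45))
r=rects("cover",I((0,0,130),(180,40,255)),(215,230,308,292)); P=[ray(t,p,6)[:2].round(1).tolist() for p in cv2.boxPoints(r)]; print(P,ray(t,r[0],6))
r=rects("facedark",I((0,0,0),(180,90,75)),(215,135,290,235))
E
```

```text
[ 30  58 188] [ 16  73 179] [ 18  13 102] [  2 117 111] [ 17  73 171]
block ((407.6353759765625, 159.26100158691406), (24.418603897094727, 58.80457305908203), 1.6365771293640137) [[394.6000061035156, 188.3000030517578], [396.29998779296875, 129.5], [420.70001220703125, 130.1999969482422], [419.0, 189.0]]
[[555.3, -88.7], [705.5, -100.4], [701.3, -161.2], [551.6, -148.4]] [ 627.68100149 -124.64046109   45.        ]
cover ((260.94921875, 261.154541015625), (43.822792053222656, 77.49009704589844), 81.63410949707031) [[219.39999389648438, 245.10000610351562], [296.1000061035156, 233.8000030517578], [302.5, 277.20001220703125], [225.8000030517578, 288.5]]
[[428.9, 360.9], [452.2, 162.2], [342.2, 147.9], [318.8, 343.6]] [385.15804042 253.40633583   6.        ]
facedark ((252.94996643066406, 183.14999389648438), (88.81261444091797, 58.124183654785156), 81.8698959350586) [[217.89999389648438, 143.3000030517578], [275.3999938964844, 135.10000610351562], [288.0, 223.0], [230.5, 231.1999969482422]]
```

View pics/c0.png

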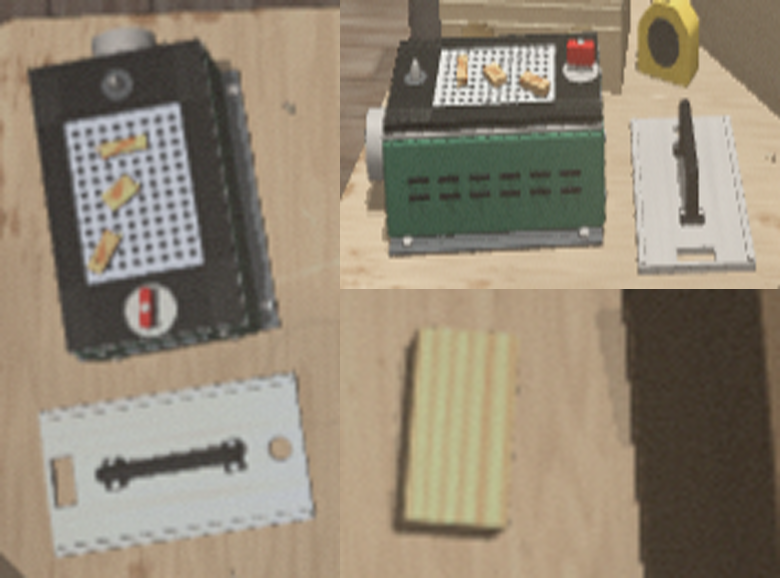

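The crop shows face corners near (219,146), (267,137), (283,222) and (231,229) in full pixels, the pin at (244,148), the fastener head at (253.5,215.3), the slot at (228.5,266.5) and the hole at (292,256.5). The chips sit on the guard between them. Next step is turning these into world positions.

Run:
```python
from h import *
t=pickle.load(open("top0.pkl","rb"));s=pickle.load(open("side0.pkl","rb"))
r=lambda p,z:ray(t,p,z)[:2].round(1)
for n,p in dict(TL=(219.4,145.6),TR=(267.4,136.8),BR=(283.5,222),BL=(230.6,229.4)).items(): print(n,r(p,85))
print("pin top",r((244.1,148.5),97),"side",ray(s,(224.5,232.6),97).round(1),"fast top",r((253.5,214.6),105),"side",ray(s,(299.1,227.6),105).round(1))
print("slot",r((228.5,266.5),3),"hole",r((292.1,256.5),3),"handle ends",r((242.9,263.8),45),r((279.1,258.8),45))
print("block",[r(p,45) for p in((398.2,139.4),(420.5,141.1),(417.5,187.9),(394.8,185.9))])
print("case left",r((312,140),76),r((314,225),76),"tape left",r((321,175),100),"chest left edge",r((445,228),0),r((445,228),215),"tapemeas",r((322,255),72),r((343,237),72),"beam",r((330,272),118),r((345,263),118),r((220,385),118))
print("cup",r((345,128),90),"bench edge",r((207,200),0))
# red mask both views
for n,c,z in(("top",t,105),("side",s,105)):
    h=cv2.cvtColor(c["img"],cv2.COLOR_RGB2HSV); m=cv2.inRange(h,(0,140,60),(6,255,255))|cv2.inRange(h,(172,140,60),(180,255,255))
    x0,y0,x1,y1=(240,200,268,232) if n=="top" else (285,220,312,245)
    ys,xs=np.nonzero(m[y0:y1,x0:x1]); P=np.c_[xs+x0,ys+y0].astype(float); print(n,len(P),P.mean(0),P.min(0),P.max(0),ray(c,P.mean(0),z-3).round(1))
    if n=="top":
        w=np.array([ray(c,p,102)[:2] for p in P]); e,v=np.linalg.eigh(np.cov(w.T)); print(e**.5,v[:,1],np.arctan2(*v[::-1,1]))
```

```text
TL [668.4 337.5]
TR [686.  219.3]
BR [476.3 182.6]
BL [462.5 308.9]
pin top [655.2 273.5] side [656.2 273.2  97. ] fast top [493.8 249.4] side [493.4 252.6 105. ]
slot [373.8 337.9] hole [394.8 173.8] handle ends [380.3 289.7] [390.1 200.5]
block [array([ 679.7, -103.9]), array([ 673.1, -159.1]), array([ 554.4, -144.9]), array([561.3, -89.5])]
case left [676.6 111.1] [467.7 111.1] tape left [583.1  90.3] chest left edge [ 456.4 -218.1] [ 442.4 -157.3] tapemeas [396.4  94. ] [437.4  43. ] beam [358.2  75. ] [377.2  41. ] [122.1 320.8]
cup [698.9  29.8] bench edge [548.6 397. ]
top 19 [252.57894737 215.        ] [251. 210.] [254. 220.] [493.2 252.3 102. ]
[2.11755561 8.74418287] [-0.99991002  0.01341465] 3.1281776012639324
side 79 [299.         229.89873418] [293. 227.] [305. 233.] [493.  258.1 102. ]
```

```bash
cat >> h.py <<'E'
from scipy.spatial.transform import Rotation as Ro
def plan(wps,g,start=None):
    """wps: (pos, psi, rows); prints rows in tool axes, tool down, y axis at yaw psi"""
    st=monitor.sense(); q=st["ee_rot"]; R=Ro.from_quat([q[1],q[2],q[3],q[0]]).as_matrix()
    p=np.array(st["eef_pos"],float); psi=np.arctan2(R[1,1],R[0,1])
    print("now",st["time_s"],p.round(1),"psi",round(psi,3),"tilt",R[:,2].round(4),"F",np.round(st["force"],1),"grip",round(st["grip_width"],3),round(st["grip_force"],1))
    out=[]
    for P,S,n in wps:
        P=np.array(P,float)
        for i in range(n):
            k=n-i; d=(P-p)/k; a=(S-psi)/k
            c,s=np.cos(psi),np.sin(psi)
            b=np.array([-s*d[0]+c*d[1], c*d[0]+s*d[1], -d[2]])/60
            b=b.round(3); az=round(-np.degrees(a),2)
            out+= [[0,0,az,*b.tolist(),g]]
            x=b*60; p=p+[-s*x[0]+c*x[1], c*x[0]+s*x[1], -x[2]]; psi-=np.radians(az)
    for i in range(0,len(out),5): print(str([v for r in out[i:i+5] for v in r]).replace(" ",""))
O=np.array([576.5,262.6]); YB=.134
def box(x,y): c,s=np.cos(YB),np.sin(YB); return O+[c*x-s*y,s*x+c*y]
def inbox(p): c,s=np.cos(YB),np.sin(YB); d=np.array(p[:2])-O; return np.array([c*d[0]+s*d[1],-s*d[0]+c*d[1]])
E
python3 - <<'E'
from h import *
t=pickle.load(open("top0.pkl","rb"))
for p in((245.9,168.5),(245.6,181.2),(240.6,198.5)): print("chip",inbox(ray(t,p,93)).round(1))
plan([((617,-124,200),1.451,15),((617,-124,17),1.451,5)],1)
E
```

```text
chip [31.1  3.5]
chip [0.6 8.3]
chip [-38.8  25.7]
now 0.1 [206.1 482.6 230.8] psi 1.167 tilt [-7.e-04 -9.e-04 -1.e+00] F [-0.5  0.2  0.2] grip 0.999 0.0
[0,0,np.float64(-1.08),-0.685,-0.44,0.034,1,0,0,np.float64(-1.09),-0.676,-0.453,0.034,1,0,0,np.float64(-1.08),-0.667,-0.466,0.034,1,0,0,np.float64(-1.09),-0.659,-0.479,0.034,1,0,0,np.float64(-1.08),-0.649,-0.491,0.034,1]
[0,0,np.float64(-1.09),-0.64,-0.503,0.034,1,0,0,np.float64(-1.08),-0.63,-0.515,0.034,1,0,0,np.float64(-1.09),-0.62,-0.527,0.034,1,0,0,np.float64(-1.08),-0.61,-0.539,0.034,1,0,0,np.float64(-1.09),-0.6,-0.55,0.035,1]
[0,0,np.float64(-1.08),-0.59,-0.561,0.034,1,0,0,np.float64(-1.09),-0.579,-0.573,0.035,1,0,0,np.float64(-1.08),-0.568,-0.583,0.034,1,0,0,np.float64(-1.09),-0.557,-0.594,0.035,1,0,0,np.float64(-1.08),-0.545,-0.605,0.034,1]
[0,0,np.float64(-0.0),-0.0,0.0,0.61,1,0,0,np.float64(-0.0),-0.0,0.0,0.61,1,0,0,np.float64(-0.0),-0.0,0.0,0.61,1,0,0,np.float64(-0.0),-0.0,0.0,0.61,1,0,0,np.float64(-0.0),-0.0,0.0,0.61,1]
```

Emit:
send_rows --targets '[0,0,-1.1,-0.68,-0.44,0.03,1,0,0,-1.1,-0.68,-0.45,0.03,1,0,0,-1.1,-0.67,-0.47,0.03,1,0,0,-1.1,-0.66,-0.48,0.03,1,0,0,-1.1,-0.65,-0.49,0.03,1]' --newtons 60

```text
time_s: 0.72
eef_pos: [344.1, 279.1, 222.1]
ee_rot: [-0.0, 0.153, 0.988, -0.0]
force: [0.2, -0.1, -0.4]
grip_width: 1.002
grip_force: 0.0
```

Emit:
send_rows --targets '[0,0,-1.1,-0.64,-0.5,0.03,1,0,0,-1.1,-0.63,-0.52,0.03,1,0,0,-1.1,-0.62,-0.53,0.03,1,0,0,-1.1,-0.61,-0.54,0.03,1,0,0,-1.1,-0.6,-0.55,0.03,1]'

```text
time_s: 1.35
eef_pos: [481.3, 76.8, 213.0]
ee_rot: [-0.0, 0.105, 0.994, 0.0]
force: [0.7, 0.5, 0.5]
grip_width: 1.0
grip_force: 0.0
```

Emit:
send_rows --targets '[0,0,-1.1,-0.59,-0.56,0.03,1,0,0,-1.1,-0.58,-0.57,0.03,1,0,0,-1.1,-0.57,-0.58,0.03,1,0,0,-1.1,-0.56,-0.59,0.03,1,0,0,-1.1,-0.54,-0.6,0.03,1]'

```text
time_s: 1.98
eef_pos: [619.2, -124.0, 203.8]
ee_rot: [-0.0, 0.058, 0.998, 0.0]
force: [-0.3, 0.7, 0.6]
grip_width: 1.004
grip_force: 0.0
```

```bash
sed -i 's/az=round(-np.degrees(a),2)/az=float(round(-np.degrees(a),2))+0.0/; s/b=b.round(3)/b=b.round(3)+0.0/' h.py
python3 - <<'E'
from h import *
plan([((617,-124,17),1.451,5)],1)
c=eyes.capture("top"); crop(c,370,110,470,210,5,"pics/t1.png")
E
```

```text
now 1.975 [ 619.2 -124.   203.8] psi 1.455 tilt [-6.e-04  3.e-04 -1.e+00] F [-0.3  0.7  0.6] grip 1.004 0.0
[0,0,0.05,0.007,-0.001,0.623,1,0,0,0.05,0.007,-0.001,0.623,1,0,0,0.05,0.008,-0.001,0.622,1,0,0,0.05,0.007,-0.001,0.623,1,0,0,0.06,0.008,-0.001,0.622,1]
```

View pics/t1.png

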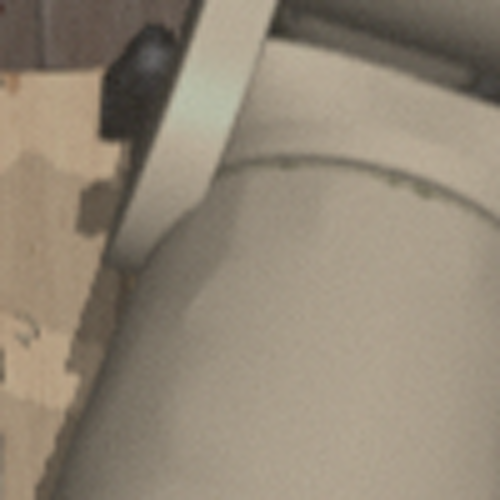

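The arm hides the block from the top camera here, so I'll rely on the earlier measurement. Down, then close.

Emit:
send_rows --targets '[0,0,0,0.01,0,0.62,1,0,0,0,0.01,0,0.62,1,0,0,0,0.01,0,0.62,1,0,0,0,0,0,0.62,1,0,0,0,0,0,0.62,1]'

```text
time_s: 2.65
eef_pos: [616.5, -122.2, 16.8]
ee_rot: [-0.0, 0.058, 0.998, 0.0]
force: [0.2, -1.1, -0.0]
grip_width: 0.998
grip_force: 0.0
```

Emit:
send_rows --targets '[0,0,0,0,0,0,-1,0,0,0,0,0,0,-1,0,0,0,0,0,0,-1,0,0,0,0,0,0,-1,0,0,0,0,0,0,-1]'

```text
time_s: 3.28
eef_pos: [617.3, -122.6, 19.4]
ee_rot: [0.001, 0.058, 0.998, -0.0]
force: [-0.3, -0.2, 6.6]
grip_width: 0.662
grip_force: 67.6
```

Emit:
send_rows --targets '[0,0,0,0,0,-0.3,-1,0,0,0,0,0,-0.6,-1,0,0,0,0,0,-0.8,-1,0,0,0,0,0,-0.8,-1,0,0,0,0,0,-0.5,-1]'

```text
time_s: 3.9
eef_pos: [617.1, -122.5, 202.1]
ee_rot: [0.002, 0.058, 0.998, -0.001]
force: [-0.2, 0.1, -1.1]
grip_width: 0.662
grip_force: 66.8
```

Run:
```python
from h import *
print(box(2,90))
plan([((545,90,200),1.6,6),((*box(2,95),200),1.705,5),((*box(2,95),125),1.705,4)],-1)
```

```text
[566.45813002 352.06038703]
now 3.9 [ 617.1 -122.5  202.1] psi 1.455 tilt [ 0.0034 -0.0014 -1.    ] F [-0.2  0.1 -1.1] grip 0.662 66.8
[0,0,-1.38,0.267,0.563,0.006,-1,0,0,-1.38,0.253,0.569,0.006,-1,0,0,-1.39,0.24,0.575,0.006,-1,0,0,-1.38,0.226,0.581,0.005,-1,0,0,-1.39,0.212,0.587,0.006,-1]
[0,0,-1.38,0.197,0.591,0.005,-1,0,0,-1.2,-0.095,0.888,0.0,-1,0,0,-1.21,-0.114,0.885,0.0,-1,0,0,-1.2,-0.133,0.883,0.0,-1,0,0,-1.21,-0.151,0.88,0.0,-1]
[0,0,-1.2,-0.169,0.876,0.0,-1,0,0,0.0,0.0,0.0,0.313,-1,0,0,0.0,0.0,0.0,0.312,-1,0,0,0.0,0.0,0.0,0.313,-1,0,0,0.0,0.0,0.0,0.312,-1]
```

Emit:
send_rows --targets '[0,0,-1.4,0.27,0.56,0,-1,0,0,-1.4,0.25,0.57,0,-1,0,0,-1.4,0.24,0.58,0,-1,0,0,-1.4,0.23,0.58,0,-1,0,0,-1.4,0.21,0.59,0,-1]'

```text
time_s: 4.53
eef_pos: [555.9, 56.0, 199.3]
ee_rot: [0.0, -0.004, 1.0, -0.0]
force: [-0.1, 1.2, -2.5]
grip_width: 0.666
grip_force: 66.8
```

Emit:
send_rows --targets '[0,0,-1.4,0.2,0.6,0,-1,0,0,-1.2,-0.1,0.89,0,-1,0,0,-1.2,-0.11,0.88,0,-1,0,0,-1.2,-0.13,0.88,0,-1,0,0,-1.2,-0.15,0.88,0,-1]'

```text
time_s: 5.15
eef_pos: [560.3, 305.8, 199.4]
ee_rot: [0.0, -0.058, 0.998, 0.0]
force: [0.7, 0.1, -1.3]
grip_width: 0.668
grip_force: 66.8
```

Emit:
send_rows --targets '[0,0,-1.2,-0.17,0.88,0,-1,0,0,0,0,0,0.31,-1,0,0,0,0,0,0.31,-1,0,0,0,0,0,0.31,-1,0,0,0,0,0,0.31,-1]'

```text
time_s: 5.78
eef_pos: [564.6, 357.8, 124.0]
ee_rot: [0.0, -0.068, 0.998, 0.0]
force: [0.1, 0.1, -0.9]
grip_width: 0.668
grip_force: 66.8
```

Run:
```python
from h import *
plan([((*box(2,95),104),1.705,2)],-1)
s=eyes.capture("side"); crop(s,190,150,350,300,4.5,"pics/s2.png")
```

```text
now 5.775 [564.6 357.8 124. ] psi 1.706 tilt [ 6.e-04  3.e-04 -1.e+00] F [ 0.1  0.1 -0.9] grip 0.668 66.8
[0,0,0.04,-0.009,-0.008,0.167,-1,0,0,0.04,-0.01,-0.008,0.166,-1]
```

View pics/s2.png

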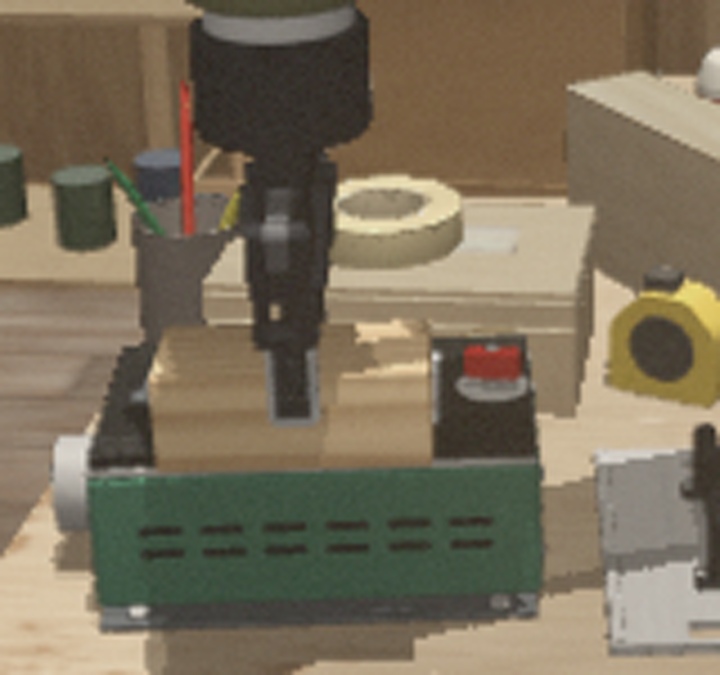

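The block is held squarely, with its front bottom edge from (224.4,253.3) to (286,252.2). I'll check its ends and bottom height against the pin and wing.

Run:
```python
from h import *
s=pickle.load(open("side0.pkl","rb"))
for p in((224.4,253.3),(286,252.2)): 
    for z in (101,104.6,108): print(z,inbox(ray(s,p,z)).round(1))
```

```text
101 [ 66.  107.2]
104.6 [ 64.8 114.2]
108 [ 63.6 120.9]
101 [-56.6 109.5]
104.6 [-56.9 116.6]
108 [-57.1 123.2]
```

Emit:
send_rows --targets '[0,0,0,0.02,-0.22,0,-1,0,0,0,0,0,0.2,-1,0,0,0,0,0,0.07,-1,0,0,0,0,0,0,-1]'

```text
time_s: 6.32
eef_pos: [565.0, 344.6, 107.4]
ee_rot: [-0.0, -0.068, 0.998, -0.0]
force: [0.8, 0.6, -0.9]
grip_width: 0.663
grip_force: 66.8
```

Emit:
send_rows --targets '[0,0,0,0,0,0.03,-1,0,0,0,0,0,0,-1]'

```text
time_s: 6.58
eef_pos: [565.1, 344.6, 105.9]
ee_rot: [0.0, -0.068, 0.998, -0.0]
force: [-0.7, 0.3, -2.4]
grip_width: 0.665
grip_force: 66.8
```

Emit:
send_rows --targets '[0,0,0,0,0,0.03,-1,0,0,0,0,0,0,-1]'

```text
time_s: 6.82
eef_pos: [565.2, 344.6, 104.2]
ee_rot: [0.0, -0.068, 0.998, 0.0]
force: [-0.3, 0.3, -0.7]
grip_width: 0.663
grip_force: 66.8
```

Emit:
send_rows --targets '[0,0,0,0,0,0.03,-1,0,0,0,0,0,0,-1]'

```text
time_s: 7.08
eef_pos: [565.3, 344.6, 102.8]
ee_rot: [0.0, -0.068, 0.998, 0.0]
force: [-0.6, -0.1, 3.0]
grip_width: 0.666
grip_force: 67.5
```

Emit:
send_rows --targets '[0,0,0,0,-0.1,0,-1,0,0,0,0,-0.2,0,-1,0,0,0,0,-0.2,0,-1,0,0,0,0,-0.2,0,-1,0,0,0,0,-0.2,0,-1]'

```text
time_s: 7.7
eef_pos: [572.6, 290.1, 102.4]
ee_rot: [0.0, -0.068, 0.998, 0.0]
force: [-1.6, 4.6, 5.1]
grip_width: 0.667
grip_force: 67.5
```

Emit:
send_rows --targets '[0,0,0,0,-0.2,0,-1,0,0,0,0,-0.2,0,-1,0,0,0,0,-0.2,0,-1,0,0,0,0,-0.2,0,-1,0,0,0,0,-0.2,0,-1]'

```text
time_s: 8.32
eef_pos: [580.6, 230.8, 102.3]
ee_rot: [0.0, -0.068, 0.998, 0.0]
force: [-0.5, 4.2, 4.7]
grip_width: 0.663
grip_force: 67.6
```

Emit:
send_rows --targets '[0,0,0,0,-0.2,0,-1,0,0,0,0,-0.2,0,-1,0,0,0,0,-0.2,0,-1,0,0,0,0,-0.15,0,-1,0,0,0,0,0,0,-1]'

```text
time_s: 8.95
eef_pos: [586.8, 185.3, 102.3]
ee_rot: [-0.0, -0.067, 0.998, -0.001]
force: [0.4, -1.2, 4.8]
grip_width: 0.67
grip_force: 67.6
```

Run:
```python
from h import *
s=eyes.capture("side"); t=eyes.capture("top"); a=cv2.resize(s["img"][180:300,190:340,::-1],None,fx=2.6,fy=3,interpolation=cv2.INTER_CUBIC); b=cv2.resize(t["img"][110:260,200:350,::-1],(390,360),interpolation=cv2.INTER_CUBIC)
cv2.imwrite("pics/s3.png",np.hstack([a,b]))
print(inbox(monitor.sense()["eef_pos"]))
```

```text
[ -0.12457896 -78.00737909]
```

View pics/s3.png

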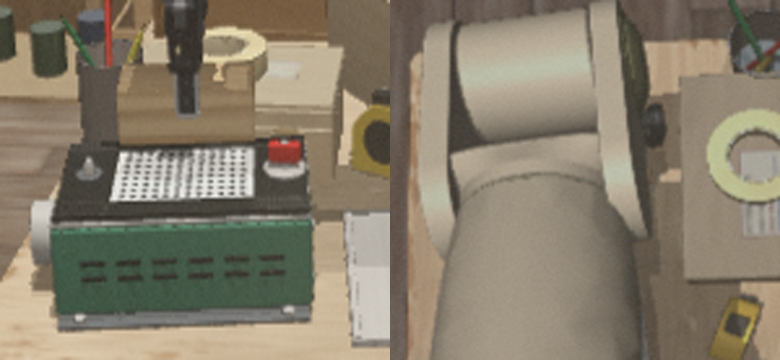

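The face is clear, so all the chips are off, and the block is still gripped. I'll lift it and carry it back to where it came from.

Emit:
send_rows --targets '[0,0,0,0,0,-0.2,-1,0,0,0,0,0,-0.4,-1,0,0,0,0,0,-0.5,-1,0,0,0,0,0,-0.5,-1]'

```text
time_s: 9.55
eef_pos: [586.2, 186.3, 199.0]
ee_rot: [-0.001, -0.068, 0.998, -0.0]
force: [-0.8, 0.2, -2.0]
grip_width: 0.664
grip_force: 66.7
```

Run:
```python
from h import *
plan([((560,60,200),1.6,3),((617,-124,198),1.451,5),((617,-124,20),1.451,7)],-1)
```

```text
now 9.55 [586.2 186.3 199. ] psi 1.706 tilt [-0.0018 -0.001  -1.    ] F [-0.8  0.2 -2. ] grip 0.664 66.7
[0,0,2.03,0.239,-0.676,-0.006,-1,0,0,2.03,0.214,-0.683,-0.006,-1,0,0,2.02,0.191,-0.691,-0.005,-1,0,0,1.71,-0.172,-0.619,0.007,-1,0,0,1.71,-0.19,-0.613,0.006,-1]
[0,0,1.71,-0.209,-0.607,0.007,-1,0,0,1.7,-0.227,-0.601,0.006,-1,0,0,1.71,-0.244,-0.593,0.007,-1,0,0,0.0,0.0,0.0,0.424,-1,0,0,0.0,0.0,0.0,0.424,-1]
[0,0,0.0,0.0,0.0,0.424,-1,0,0,0.0,0.0,0.0,0.424,-1,0,0,0.0,0.0,0.0,0.424,-1,0,0,0.0,0.0,0.0,0.423,-1,0,0,0.0,0.0,0.0,0.424,-1]
```

Emit:
send_rows --targets '[0,0,2,0.24,-0.68,0,-1,0,0,2,0.21,-0.68,0,-1,0,0,2,0.19,-0.69,0,-1,0,0,1.7,-0.17,-0.62,0,-1,0,0,1.7,-0.19,-0.61,0,-1]'

```text
time_s: 10.18
eef_pos: [583.1, -14.5, 198.3]
ee_rot: [-0.001, 0.015, 1.0, -0.0]
force: [1.0, -0.6, -2.0]
grip_width: 0.665
grip_force: 66.8
```

Emit:
send_rows --targets '[0,0,1.7,-0.21,-0.61,0,-1,0,0,1.7,-0.23,-0.6,0,-1,0,0,1.7,-0.24,-0.59,0,-1,0,0,0,0,0,0.42,-1,0,0,0,0,0,0.42,-1]'

```text
time_s: 10.8
eef_pos: [617.4, -123.9, 146.8]
ee_rot: [-0.001, 0.059, 0.998, -0.0]
force: [-0.5, 0.4, -1.3]
grip_width: 0.672
grip_force: 66.9
```

Emit:
send_rows --targets '[0,0,0,0,0,0.42,-1,0,0,0,0,0,0.42,-1,0,0,0,0,0,0.42,-1,0,0,0,0,0,0.42,-1,0,0,0,0,0,0.4,-1]'

```text
time_s: 11.42
eef_pos: [617.3, -123.3, 22.0]
ee_rot: [-0.001, 0.059, 0.998, -0.0]
force: [0.2, -0.0, -1.4]
grip_width: 0.66
grip_force: 66.9
```

Emit:
send_rows --targets '[0,0,0,0,0,0.04,-1,0,0,0,0,0,0,1,0,0,0,0,0,0,1,0,0,0,0,0,0,1,0,0,0,0,0,0,1]'

```text
time_s: 12.05
eef_pos: [618.1, -123.1, 21.0]
ee_rot: [0.0, 0.059, 0.998, -0.0]
force: [-0.1, -0.4, 0.1]
grip_width: 1.004
grip_force: 0.0
```

Emit:
send_rows --targets '[0,0,0,0,0,-0.3,1,0,0,0,0,0,-0.6,1,0,0,0,0,0,-0.8,1,0,0,0,0,0,-0.8,1,0,0,0,0,0,-0.5,1]'

```text
time_s: 12.68
eef_pos: [618.4, -123.1, 204.9]
ee_rot: [0.002, 0.059, 0.998, -0.001]
force: [0.1, -0.4, 0.4]
grip_width: 0.997
grip_force: 0.0
```

Run:
```python
from h import *
F=box(-85,0); print(F)
plan([((545,90,200),1.5,5),((*F,200),1.56,5)],-0.2)
```

```text
[492.26198879 251.24405588]
now 12.675 [ 618.4 -123.1  204.9] psi 1.453 tilt [ 0.0041 -0.0017 -1.    ] F [ 0.1 -0.4  0.4] grip 0.997 0.0
[0,0,-0.53,0.326,0.677,0.016,-0.2,0,0,-0.54,0.32,0.68,0.017,-0.2,0,0,-0.53,0.314,0.683,0.016,-0.2,0,0,-0.54,0.307,0.685,0.017,-0.2,0,0,-0.53,0.301,0.688,0.016,-0.2]
[0,0,-0.69,0.213,0.524,0.0,-0.2,0,0,-0.69,0.207,0.526,0.0,-0.2,0,0,-0.69,0.201,0.529,0.0,-0.2,0,0,-0.69,0.194,0.531,0.0,-0.2,0,0,-0.68,0.188,0.533,0.0,-0.2]
```

Emit:
send_rows --targets '[0,0,-0.5,0.33,0.68,0.02,-0.2,0,0,-0.5,0.32,0.68,0.02,-0.2,0,0,-0.5,0.31,0.68,0.02,-0.2,0,0,-0.5,0.31,0.69,0.02,-0.2,0,0,-0.5,0.3,0.69,0.02,-0.2]'

```text
time_s: 13.3
eef_pos: [544.2, 91.9, 196.1]
ee_rot: [0.001, 0.037, 0.999, -0.0]
force: [0.4, 0.4, -0.6]
grip_width: 0.397
grip_force: 0.0
```

Emit:
send_rows --targets '[0,0,-0.7,0.21,0.52,0,-0.2,0,0,-0.7,0.21,0.53,0,-0.2,0,0,-0.7,0.2,0.53,0,-0.2,0,0,-0.7,0.19,0.53,0,-0.2,0,0,-0.7,0.19,0.53,0,-0.2]'

```text
time_s: 13.92
eef_pos: [492.3, 252.9, 196.2]
ee_rot: [0.001, 0.006, 1.0, 0.0]
force: [-0.6, -0.4, -0.8]
grip_width: 0.398
grip_force: 0.0
```

Run:
```python
from h import *
plan([((493,252,93),1.56,4)],-0.2)
t=eyes.capture("top"); s=eyes.capture("side")
a=cv2.resize(s["img"][130:290,190:340,::-1],None,fx=2.6,fy=2.6,interpolation=cv2.INTER_CUBIC); b=cv2.resize(t["img"][110:270,220:430,::-1],(546,416),interpolation=cv2.INTER_CUBIC)
cv2.imwrite("pics/s4.png",cv2.resize(np.hstack([a,b]),(790,352)))
```

```text
now 13.925 [492.3 252.9 196.2] psi 1.558 tilt [ 1.6e-03  4.0e-04 -1.0e+00] F [-0.6 -0.4 -0.8] grip 0.398 0.0
[0,0,-0.02,-0.003,-0.004,0.43,-0.2,0,0,-0.02,-0.003,-0.003,0.43,-0.2,0,0,-0.03,-0.003,-0.004,0.43,-0.2,0,0,-0.02,-0.002,-0.003,0.429,-0.2]
```

View pics/s4.png

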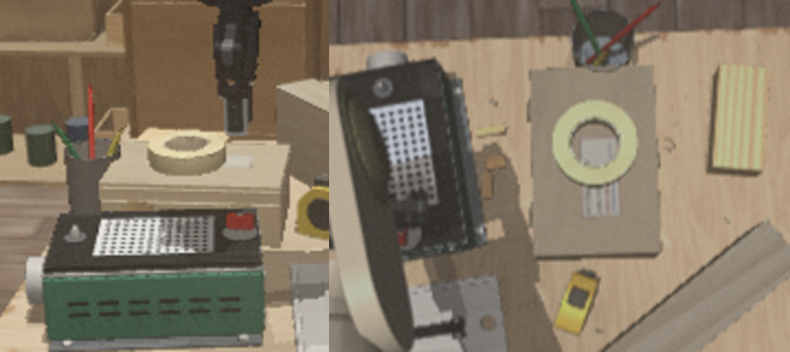

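The side view has the fingers right above the red wing. The top view has the three chips lying on the bench between box and case, and the block standing flat at the right. Descend and grip the fastener.

Emit:
send_rows --targets '[0,0,0,0,0,0.43,-0.2,0,0,0,0,0,0.43,-0.2,0,0,0,0,0,0.43,-0.2,0,0,0,0,0,0.43,-0.2,0,0,0,0,0,0,-0.2]'

```text
time_s: 14.65
eef_pos: [492.3, 251.1, 91.0]
ee_rot: [-0.001, 0.007, 1.0, -0.0]
force: [-0.0, -0.5, 1.1]
grip_width: 0.4
grip_force: 0.0
```

Emit:
send_rows --targets '[0,0,0,0,0,0,-1,0,0,0,0,0,0,-1,0,0,0,0,0,0,-1,0,0,0,0,0,0,-1]' --newtons 40

```text
time_s: 15.15
eef_pos: [493.5, 252.8, 93.3]
ee_rot: [0.002, 0.006, 1.0, 0.001]
force: [0.1, 5.1, 1.8]
grip_width: 0.092
grip_force: 42.6
```

Emit:
send_rows --targets '[0,0,0,0,0.03,0,-1,0,0,10,0,0,0,-1,0,0,10,0,0,0,-1,0,0,10,0,0,0,-1,0,0,10,0,0,0,-1]'

```text
time_s: 15.78
eef_pos: [493.4, 252.6, 93.3]
ee_rot: [0.001, 0.351, 0.937, -0.001]
force: [-2.4, -7.2, 9.0]
grip_width: 0.088
grip_force: 43.5
```

Emit:
send_rows --targets '[0,0,10,0,0,0,-1,0,0,10,0,0,0,-1,0,0,10,0,0,0,-1,0,0,10,0,0,0,-1,0,0,2,0,0,0,-1]'

```text
time_s: 16.4
eef_pos: [493.0, 252.5, 93.2]
ee_rot: [0.001, 0.662, 0.75, -0.001]
force: [-4.5, -8.3, 10.8]
grip_width: 0.086
grip_force: 43.7
```

Run:
```python
from h import *
plan([],0); print(monitor.sense()["wrist_torque"])
```

```text
now 16.4 [493.  252.5  93.2] psi 0.125 tilt [ 8.0e-04 -2.3e-03 -1.0e+00] F [-4.5 -8.3 10.8] grip 0.086 43.7
[-1.38825706  0.76051381  0.08281235]
```

Emit:
send_rows --targets '[0,0,0,0,0,0,-0.2,0,0,0,0,0,0,-0.2,0,0,0,0,0,-0.4,-0.2,0,0,0,0,0,-0.7,-0.2,0,0,0,0,0,-0.7,-0.2]'

```text
time_s: 17.02
eef_pos: [492.6, 253.7, 200.8]
ee_rot: [-0.0, 0.661, 0.751, -0.0]
force: [0.4, 0.1, 0.3]
grip_width: 0.398
grip_force: 0.0
```

Run:
```python
from h import *
plan([((385,253.4,198),.118,3),((385,253.4,60),.118,4),((385,253.4,20),.118,3)],-.2)
c=eyes.capture("side"); h=cv2.cvtColor(c["img"],cv2.COLOR_RGB2HSV); m=cv2.inRange(h,(0,140,60),(6,255,255))|cv2.inRange(h,(172,140,60),(180,255,255))
ys,xs=np.nonzero(m[220:245,285:312]); print(xs.min()+285,xs.max()+285,ys.min()+220,ys.max()+220)
crop(c,270,205,330,250,8,"pics/s5.png")
```

```text
now 17.025 [492.6 253.7 200.8] psi 0.127 tilt [-2.e-04  0.e+00 -1.e+00] F [0.4 0.1 0.3] grip 0.398 0.0
[0,0,0.18,0.074,-0.593,0.015,-0.2,0,0,0.17,0.073,-0.593,0.016,-0.2,0,0,0.18,0.071,-0.594,0.015,-0.2,0,0,0.0,0.0,0.0,0.575,-0.2,0,0,0.0,0.0,0.0,0.575,-0.2]
[0,0,0.0,0.0,0.0,0.575,-0.2,0,0,0.0,0.0,0.0,0.575,-0.2,0,0,0.0,0.0,0.0,0.222,-0.2,0,0,0.0,0.0,0.0,0.222,-0.2,0,0,0.0,0.0,0.0,0.223,-0.2]
298 300 228 235
```

View pics/s5.png

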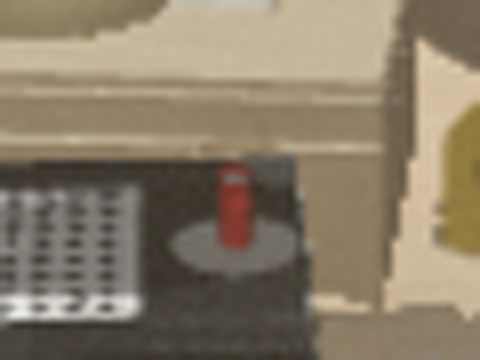

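The fastener, at about (299,231), is now seen end-on, so it lies along the box's y axis. Next is the cover handle.

Emit:
send_rows --targets '[0,0,0.2,0.07,-0.59,0.02,-0.2,0,0,0.2,0.07,-0.59,0.02,-0.2,0,0,0.1,0.07,-0.59,0.01,-0.2,0,0,0,0,0,0.58,-0.2,0,0,0,0,0,0.57,-0.2]'

```text
time_s: 17.7
eef_pos: [385.7, 253.3, 127.0]
ee_rot: [0.0, 0.664, 0.748, 0.001]
force: [0.1, 1.1, -0.8]
grip_width: 0.403
grip_force: 0.0
```

Emit:
send_rows --targets '[0,0,0,0,0,0.58,-0.2,0,0,0,0,0,0.57,-0.2,0,0,0,0,0,0.22,-0.2,0,0,0,0,0,0.22,-0.2,0,0,0,0,0,0.22,-0.2]'

```text
time_s: 18.32
eef_pos: [386.3, 253.3, 18.9]
ee_rot: [0.0, 0.664, 0.748, 0.001]
force: [0.6, 0.8, 0.3]
grip_width: 0.398
grip_force: 0.0
```

Emit:
send_rows --targets '[0,0,0,0,0,0,-1,0,0,0,0,0,0,-1,0,0,0,0,0,0,-1,0,0,0,0,0,0,-1]' --newtons 110

```text
time_s: 18.82
eef_pos: [385.8, 253.1, 19.1]
ee_rot: [0.0, 0.664, 0.748, 0.0]
force: [-0.4, -0.9, -2.4]
grip_width: 0.121
grip_force: 107.3
```

Run:
```python
from h import *
plan([],0)
c=eyes.capture("side"); pickle.dump(c,open("side6.pkl","wb"))
```

```text
now 18.825 [385.8 253.1  19.1] psi 0.118 tilt [ 3.e-04  1.e-04 -1.e+00] F [-0.4 -0.9 -2.4] grip 0.121 107.3
```

Emit:
send_rows --targets '[0,0,0,0,0,-0.3,-1,0,0,0,0,0,-0.6,-1,0,0,0,0,0,-0.8,-1,0,0,0,0,0,-0.8,-1,0,0,0,0,0,-0.5,-1]'

```text
time_s: 19.5
eef_pos: [386.0, 253.1, 201.1]
ee_rot: [0.001, 0.664, 0.748, 0.001]
force: [0.8, 0.7, -5.1]
grip_width: 0.114
grip_force: 107.9
```

Run:
```python
from h import *
plan([((577,263.3,195),1.70,10),((577,263.3,150),1.7,3)],-1)
```

```text
now 19.5 [386.  253.1 201.1] psi 0.118 tilt [ 2.2e-03  8.0e-04 -1.0e+00] F [ 0.8  0.7 -5.1] grip 0.114 107.9
[0,0,-9.06,-0.021,0.318,0.01,-1,0,0,-9.06,-0.07,0.311,0.01,-1,0,0,-9.06,-0.119,0.296,0.01,-1,0,0,-9.07,-0.164,0.274,0.01,-1,0,0,-9.06,-0.205,0.244,0.01,-1]
[0,0,-9.07,-0.241,0.209,0.01,-1,0,0,-9.06,-0.27,0.169,0.01,-1,0,0,-9.07,-0.294,0.124,0.011,-1,0,0,-9.06,-0.31,0.076,0.01,-1,0,0,-9.07,-0.317,0.026,0.011,-1]
[0,0,0.0,0.0,0.0,0.25,-1,0,0,0.0,0.0,0.0,0.25,-1,0,0,0.0,0.0,0.0,0.25,-1]
```

Emit:
send_rows --targets '[0,0,-9.06,-0.02,0.32,0.01,-1,0,0,-9.06,-0.07,0.31,0.01,-1,0,0,-9.06,-0.12,0.3,0.01,-1,0,0,-9.06,-0.16,0.27,0.01,-1,0,0,-9.06,-0.2,0.24,0.01,-1]'

```text
time_s: 20.12
eef_pos: [481.2, 258.3, 195.5]
ee_rot: [-0.0, 0.323, 0.947, -0.0]
force: [-0.2, 0.7, -4.0]
grip_width: 0.116
grip_force: 107.9
```

Emit:
send_rows --targets '[0,0,-9.06,-0.24,0.21,0.01,-1,0,0,-9.06,-0.27,0.17,0.01,-1,0,0,-9.06,-0.3,0.12,0.01,-1,0,0,-9.06,-0.31,0.08,0.01,-1,0,0,-9.06,-0.32,0.03,0.01,-1]'

```text
time_s: 20.75
eef_pos: [577.3, 263.6, 192.4]
ee_rot: [-0.001, -0.067, 0.998, -0.0]
force: [0.5, -0.3, -3.1]
grip_width: 0.119
grip_force: 107.9
```

Emit:
send_rows --targets '[0,0,0,0,0,0.25,-1,0,0,0,0,0,0.25,-1,0,0,0,0,0,0.25,-1,0,0,0,0,0,0,-1]'

```text
time_s: 21.25
eef_pos: [575.9, 263.5, 146.3]
ee_rot: [-0.002, -0.064, 0.998, -0.0]
force: [-0.2, -0.4, -3.5]
grip_width: 0.119
grip_force: 107.8
```

Run:
```python
from h import *
plan([((577,263.3,150),1.7,1)],-1)
c=eyes.capture("side"); pickle.dump(c,open("side7.pkl","wb")); crop(c,200,185,330,285,6,"pics/s7.png")
```

```text
now 21.25 [575.9 263.5 146.3] psi 1.699 tilt [-3.e-03 -8.e-04 -1.e+00] F [-0.2 -0.4 -3.5] grip 0.119 107.8
[0,0,-0.07,-0.018,-0.006,-0.061,-1]
```

View pics/s7.png

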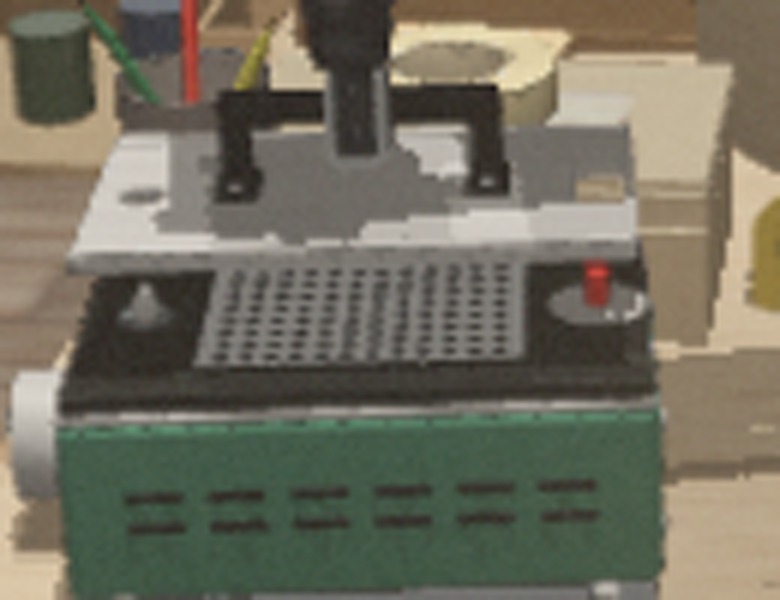

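The hovering cover is in clear view: hole at (223.7,217.7), slot at (300,216.3), pin tip at (224.5,233) and head top at (299.5,229.3). I'll compare them in world terms.

Run:
```python
from h import *
s=pickle.load(open("side7.pkl","rb"))
h=ray(s,(223.7,217.7),133.3);sl=ray(s,(300,216.3),133.3);p=ray(s,(224.5,232.7),97);f=ray(s,(299.5,229.0),105)
print(h,sl,p,f,(h-p)[:2],(sl-f)[:2],np.linalg.norm(h-sl),np.linalg.norm((p-f)[:2]))
g=cv2.cvtColor(s["img"],cv2.COLOR_RGB2HSV)
# slot blob (bench-brown in plate) and red blob, centroid
m=cv2.inRange(g,(10,45,90),(25,255,255))[210:222,292:308]; ys,xs=np.nonzero(m); print("slot",len(xs),xs.mean()+292,ys.mean()+210,xs.min()+292,xs.max()+292,ys.min()+210,ys.max()+210)
m=(cv2.inRange(g,(0,130,60),(6,255,255))|cv2.inRange(g,(172,130,60),(180,255,255)))[220:245,290:310]; ys,xs=np.nonzero(m); print("red",xs.mean()+290,xs.min()+290,xs.max()+290,ys.min()+220,ys.max()+220)
```

```text
[654.66181207 274.839074   133.3       ] [490.42600155 255.654138   133.3       ] [656.0462746  273.74937391  97.        ] [491.64031421 259.89496086 105.        ] [-1.38446253  1.08970009] [-1.21431266 -4.24082286] 165.35254224743073 164.9886801346914
slot 62 302.35483870967744 215.80645161290323 296 307 210 221
red 299.0833333333333 297 301 229 235
```

Emit:
send_rows --targets '[0,0,0,-0.02,0,0.1,-1,0,0,0,0,0,0.15,-1,0,0,0,0,0,0.1,-1,0,0,0,0,0,0,-1]'

```text
time_s: 21.8
eef_pos: [577.8, 263.7, 126.2]
ee_rot: [-0.001, -0.064, 0.998, -0.0]
force: [0.4, 0.2, -4.1]
grip_width: 0.118
grip_force: 107.9
```

Run:
```python
from h import *
plan([((577,263.3,120),1.7,1)],-1)
c=eyes.capture("side"); pickle.dump(c,open("side8.pkl","wb")); crop(c,210,200,320,270,7,"pics/s8.png")
```

```text
now 21.8 [577.8 263.7 126.2] psi 1.699 tilt [-1.2e-03 -3.0e-04 -1.0e+00] F [ 0.4  0.2 -4.1] grip 0.118 107.9
[0,0,-0.04,0.014,-0.006,0.103,-1]
```

View pics/s8.png

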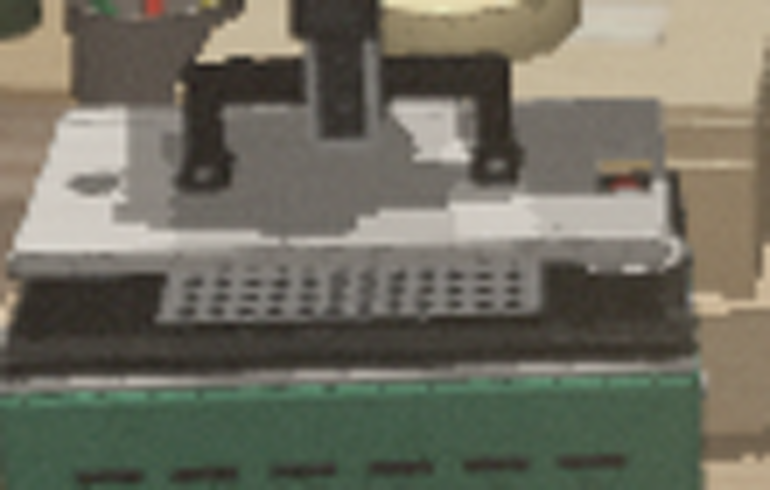

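In this view the red head shows in the middle of the slot, around (299.5,226). I'll go down in steps and watch the forces.

Emit:
send_rows --targets '[0,0,0,0.01,0,0.07,-1,0,0,0,0,0,0.07,-1,0,0,0,0,0,0,-1]'

```text
time_s: 22.22
eef_pos: [577.3, 263.7, 118.0]
ee_rot: [-0.0, -0.064, 0.998, -0.0]
force: [0.5, 0.0, -3.6]
grip_width: 0.118
grip_force: 107.9
```

Emit:
send_rows --targets '[0,0,0,0,0,0.06,-1,0,0,0,0,0,0.06,-1,0,0,0,0,0,0,-1]'

```text
time_s: 22.6
eef_pos: [577.3, 263.7, 110.9]
ee_rot: [-0.0, -0.064, 0.998, -0.0]
force: [-0.6, -0.2, -4.4]
grip_width: 0.119
grip_force: 107.9
```

Emit:
send_rows --targets '[0,0,0,0,0,0.05,-1,0,0,0,0,0,0.05,-1,0,0,0,0,0,0,-1]'

```text
time_s: 22.98
eef_pos: [577.3, 263.7, 104.9]
ee_rot: [-0.0, -0.064, 0.998, -0.0]
force: [0.1, -0.3, -4.4]
grip_width: 0.116
grip_force: 107.9
```

Emit:
send_rows --targets '[0,0,0,0,0,0.03,-1,0,0,0,0,0,0.03,-1,0,0,0,0,0,0,-1]'

```text
time_s: 23.35
eef_pos: [577.7, 263.8, 102.3]
ee_rot: [0.0, -0.064, 0.998, 0.0]
force: [-1.9, -0.5, 3.1]
grip_width: 0.114
grip_force: 108.6
```

Emit:
send_rows --targets '[0,0,0,0,0,0.02,-1,0,0,0,0,0,0,-1,0,0,0,0,0,0,-1]'

```text
time_s: 23.72
eef_pos: [577.7, 263.8, 101.1]
ee_rot: [0.0, -0.064, 0.998, 0.0]
force: [-2.8, -1.4, 4.8]
grip_width: 0.12
grip_force: 109.1
```

Emit:
send_rows --targets '[0,0,0,0,0,0.03,-1,0,0,0,0,0,0,-1,0,0,0,0,0,0,-1,0,0,0,0,0,0,-1]'

```text
time_s: 24.22
eef_pos: [577.7, 263.8, 99.9]
ee_rot: [0.001, -0.064, 0.998, 0.0]
force: [-5.0, -1.5, 9.9]
grip_width: 0.123
grip_force: 109.7
```

Emit:
send_rows --targets '[0,0,0,0.02,0,0,-1,0,0,0,0,0,0,-1,0,0,0,0,0,0,-1]'

```text
time_s: 24.6
eef_pos: [577.7, 263.8, 100.3]
ee_rot: [0.002, -0.064, 0.998, 0.0]
force: [1.2, -0.1, 8.6]
grip_width: 0.115
grip_force: 109.6
```

Run:
```python
from h import *
plan([],0); print(monitor.sense()["wrist_torque"])
c=eyes.capture("side"); s=pickle.load(open("side7.pkl","rb"))
# gaps: expected projections of slot/hole at plate top z and red head
g=cv2.cvtColor(c["img"],cv2.COLOR_RGB2HSV)
m=(cv2.inRange(g,(0,130,60),(6,255,255))|cv2.inRange(g,(172,130,60),(180,255,255)))[215:245,288:312]; ys,xs=np.nonzero(m); print("red",xs.mean()+288,xs.min()+288,xs.max()+288,ys.min()+215,ys.max()+215)
v=g[...,2].astype(int)
for r in (229,230,231,232,233,234): print(r,v[r,285:314])
# plate front edge: bright-to-dark transition per column
for u in (215,225,240,255,270,285,295): 
    col=v[225:262,u]; d=np.diff(col); print(u,225+int(d.argmin()),d.min())
```

```text
now 24.6 [577.7 263.8 100.3] psi 1.699 tilt [ 0.0045  0.001  -1.    ] F [ 1.2 -0.1  8.6] grip 0.115 109.6
[-0.08936315 -0.06819174  0.01195758]
red 299.04 298 300 226 235
229 [114 113 112 111 113 115 113 113 113 114 113 111 114 123 124 118 105 112
 112 112  84  63  99 137 143 143 145 143 142]
230 [112 110 113 113 111 113 111 111 114 111 113 111 115 138 141 133 107 114
 114 113  81  59  72 136 141 142 142 141 145]
231 [107 112 112 110 112 111 115 113 113 112 111 112 116 128 127 123 103 111
 114 114  83  60  85 137 144 144 142 143 142]
232 [107 112 113 113 114 115 114 113 112 114 110 114 114 126 128 123 105 110
 116 116  85  64  69 134 141 143 139 142 144]
233 [104 116 112 111 114 114 112 116 113 115 111 114 113 124 129 123 104 112
 113 114 103  83  77 132 142 139 143 140 142]
234 [107 114 115 115 112 115 113 117 110 112 109 113 111 119 126 123 105 108
 115 114 114 115  96 135 139 140 140 142 139]
215 246 -79
225 246 -86
240 249 -61
255 245 -42
270 232 -62
285 248 -49
295 252 -55
```

```bash
python3 -c "
from rig import job
print(job.finish_job())"
```

```text
the job is handed in; nothing more can be done
None
```

I handed the job in at 24.6 s with no result shown: the chips are off onto the bench, the block is back on the bench, the fastener is in line, and the cover is held by its handle on the box at about 12–13 N (seal roughly 4 of 5 mm, both inferred from wrist force).

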